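# Snap the amplifier board onto its standoffs

### The job

Fit the green circuit board with the dark heat sink into the open white chassis: set its four corner holes over the four snap standoffs (place it, do not drop it on) and press it down evenly until every standoff has clicked through and the board sits flat on all four shoulders, then let go. Leave the blue board alone.

Things in the scene. Friction and masses are not known exactly. Their poses are not given: they have to be found in the camera images.
- board_sink (a point): Green circuit board, 92 (x) x 114 (y) x 5 mm, 70 g, loose and flat on the bench; an 18 mm hole at each corner, 30 mm in x and 42 mm in y from its middle. In its middle, fixed, a dark finned heat sink 44 (x) x 34 (y) mm, 35 mm tall: grip it across the 34 mm. Point: centre of the heat sink, half-way up, 22.5 mm above the board's underside. Other parts on it: 6 mm at most. Fits either way round.
- chassis: Open white instrument chassis, 126 (x) x 152 (y) mm, rim 14 mm high, fixed to the bench; origin: centre of its underside, at bench level. On its floor stand four snap standoffs, 30 mm in x and 42 mm in y from the origin: black posts 24 mm across with a flat shoulder 20 mm above the bench, each carrying a yellow pin.
- seat (a point): Where the middle of the green board's underside sits when home: centre of the four standoffs, at shoulder height, axes as the chassis. Yellow pins: 13 mm across, the top 12 mm tapering to a point 27 mm above here; sprung catches on each bulge to 21 mm across in y, 8 mm above here. A board laid on loosely stops about 11 mm above here; 10 to 20 N down at the heat sink clicks it home.
- spare: Blue circuit board to leave alone: 76 (x) x 96 (y) x 5 mm, two small holes, with a bright heat sink 36 x 30 mm, 22 mm tall, in its middle; origin: centre of its underside. It and the green board lie left of the chassis, either one nearer to it.
There are look-alikes about, which are no part of the job. What is shaped like the part that bears board_sink but orange or pink is not meant.

How it is judged:
On the way:
1. the green board is set over the pins, centred within 12 mm and 4 to 30 mm above its home height, for 0.1 s (a board dropped on passes too fast) (horizontal distance between board_sink and chassis below 0.012 m and z of board_sink in the frame of chassis between 0.0465 and 0.0725 m), for 0.1 s.
At the end, for the whole second after the job is handed in: The green board is snapped home on all four standoffs: the heat sink's centre within 10 mm of the chassis's centre seen from above and no more than 3 mm above its home height, the board level within 0.05 rad and square to the chassis within 10 degrees, either way round (horizontal distance between board_sink and chassis below 0.01 m and z of board_sink in the frame of chassis between 0.039 and 0.0455 m and angle between board_sink's own z axis and vertical below 0.05 rad and angle between the y axis of board_sink and the y axis of chassis, either way round below 0.17 rad); the robot touches nothing.
It fails at once if the blue board is moved more than 30 mm (distance of spare from where it was at the start of the episode above 0.03 m).
It also fails if it takes over 40 s, if anything falls off the work surface, if the arm or the gripper's body presses on something with over 40 N, if the wrist force passes 120 N, or if a joint passes its speed limit or range.

### The arm

A 7-joint arm with a two-finger parallel gripper is mounted at the origin on a cart in front of the work surface, level with it; the furniture and walls round the work are solid. World frame = base frame: x ahead of the robot, y to its left, z up, the work surface at z = 0. Lengths are in m, angles in rad, forces in N, time in s.
With the tool pointing down it reaches from about 0.425 to 0.925 m from the base axis. Payload 6.8 kg.
Tool frame: the origin (TCP) lies on the mounting face of the last link; the fingertips stand 173 mm ahead of it and the grasp point (between the pads) lies 155 mm ahead of it; z points along the fingers, y is the line along which they close (so a half turn about z gives the same grasp; the last joint's range is limited). The gripper opens to 85 mm and grips with 20 to 120 N. Pads are 22 mm wide; open, the fingers measure 114 mm over their backs; the gripper's body (76 mm by 85 mm) begins 54 mm behind the grasp point. The pads swing forward as they close: fully open they stand 13 mm farther back than shut.
Start: joints at [1.043, 0.477, 0.022, 1.555, -0.011, 1.109, -0.083], TCP at [0.275, -0.616, 0.405] pointing down, gripper open.
Joint ranges: [-2.96, 2.96], [-0.34, 2.1], [-1.41, 1.46], [0.24, 2.44], [-1.37, 4.51], [0.17, 1.92], [-2.96, 2.96]. Speed limits (rad/s): [2.39, 2.39, 3.14, 3.14, 3.14, 3.14, 3.14].

### API

Orientations are given as a rotation vector (axis times angle).
In Python, from bench import r gives the robot as it stands.
- The arm moves only by the tool arm_command, never from a script. Its argument "plan" is a list of rows, each an object of numbers: "claw": the closure, from 0 (fully open) to 1 (shut); "tx", "ty", "tz": the shift along the tool's x, y, z in m; "ax", "ay", "az": the turn, a rotation vector about the tool's x, y, z in degrees. A call has exactly 10 rows; each row shifts and turns the commanded pose from where the row before left it, along the tool's axes as they then stand; what a row does not reach is not made up. A row lasts 1/12 s, in which the tool goes at most 41.7 mm and 7.16 degrees, less where a joint would pass 70% of its speed; a pose out of reach is approached as far as the arm can. A call is refused whole if a number of a shift passes 0.0417 or a number of a turn 7.16, either way. A call with a gripper value outside its range is refused whole. The fingers move at their own pace and stop on an object; "squeeze" is the grip in N (left out, the last holds). Time passes only in rows, so rows that do not move let the fingers close, or fill a call up. It gives the time, the measured TCP pose, the force, the opening and the grip force at its end, in the units of the state.
- r.get_obs(): the state, without advancing time (a new reading comes with each control period).
- r.grab_frame(name): name is "side" or "top" or "wrist"; returns the picture (400x640x3 uint8, red, green, blue); there is no depth.
- r.camera_model(name): a dict with "fx", "fy", "cx", "cy" (pixels), "k1" (the pictures are not rectified: a ray, as slopes to the right and down, at radius r is drawn at 1 + k1 r^2 times it, then the intrinsics apply), "position" and "orientation" of the camera in the world; the wrist camera has in their place "tool_from_camera" (4x4, takes a point from camera to tool coordinates, whose origin is the TCP and whose axes are the flange's). Camera axes: x right, y up, looking along -z (the intrinsics and any distortion apply to the point x, -y, -z); pixel columns grow to the right and rows downward; lengths in m; the calibration is good to about 2 mm. A picture is of the moment at which its call begins: read the wrist's pose just before it. camera_model takes no time and is no camera call.
- r.hand_in(): hands the job in; it is judged then, once.
Trained networks look in the newest picture that a camera, given by its name, has taken for a name from the list of things; names that differ only in an ending like _2 or _b are one class to them, and where a whole thing is asked for, a point or a joint stands for the part that bears it (a point fixed in the world has none). Each returns a list of dicts, best first, with "confidence" (0 to 1); they miss things now and then, are a little off and sometimes report something else, mostly with a low value. They report only what shows in the picture. A call takes as long as a camera call. They do not tell look-alikes from the thing itself.
- r.boxes_of(target, camera): "location" ([x, y, z] in m, in the coordinates of the camera as it stood for that picture, good to about 4 mm: the middle of the surface that is visible of it).
- r.tip_of(target, camera): "location" ([x, y, z] in m, in the coordinates of the camera as it stood for that picture, good to about 4 mm: a listed point, or the origin of a listed thing).
The state is a dict: "clock": time; "joints": joint angles; "qvel": joint speeds; "tau": joint torques, N m; "tcp_pos": TCP position; "orientation": TCP orientation; "contact_force": force on the tool from outside, world axes, zero at the start; "moment": the same for the moment, N m; "grip_width": finger opening in m; "gripper_force": force on a finger pad.
Only numpy, scipy, OpenCV 4.12 (cv2) and the standard library are available. Lean on these libraries where they do the work, as an engineer would, in place of code of your own. Each camera call takes 0.05 s, during which the arm holds its last target. There are 200 camera calls.

## Working session

There is one attempt and no reset: what is moved stays moved. The work goes in short steps, Python scripts to look and compute and a tool call to move; the robot and the scene stay as the last step left them, time stands still between calls to the robot, and variables do not carry over. Pictures are saved under pics/ and viewed, at most 12 in all, crops included, and the job is handed in when it is done.

Besides the shell and the picture viewer there is one more tool, called after "Call:" as name(argument=value, ...) on one line, values as JSON. arm_command: Moves the arm, as the interface text tells. Its arguments: {"type":"object","properties":{"plan":{"type":"array","items":{"type":"object","properties":{"claw":{"type":"number"},"tx":{"type":"number"},"ty":{"type":"number"},"tz":{"type":"number"},"ax":{"type":"number"},"ay":{"type":"number"},"az":{"type":"number"}}}},"squeeze":{"type":"number"}},"required":["plan"]}

```bash
mkdir -p pics
cat > h.py <<'E'
import numpy as np, cv2
from scipy.spatial.transform import Rotation as R
from bench import r
def campose(name):
    m=r.camera_model(name)
    if 'tool_from_camera' in m:
        o=r.get_obs(); T=np.eye(4); T[:3,:3]=R.from_rotvec(o['orientation']).as_matrix(); T[:3,3]=o['tcp_pos']
        return m,T@np.array(m['tool_from_camera'])
    T=np.eye(4); q=np.array(m['orientation'],float)
    T[:3,:3]=(R.from_rotvec(q).as_matrix() if q.shape==(3,) else q if q.shape==(3,3) else R.from_quat(q).as_matrix()); T[:3,3]=m['position']
    return m,T
def w2p(P,m,T):
    p=(np.atleast_2d(P)-T[:3,3])@T[:3,:3]
    s=np.c_[p[:,0],-p[:,1]]/-p[:,2:3]; s=s*(1+m['k1']*(s**2).sum(1,keepdims=True))
    return s*[m['fx'],m['fy']]+[m['cx'],m['cy']]
def p2w(uv,z,m,T):
    d=(np.atleast_2d(uv)-[m['cx'],m['cy']])/[m['fx'],m['fy']]; s=d.copy()
    for _ in range(20): s=d/(1+m['k1']*(s**2).sum(1,keepdims=True))
    ray=np.c_[s[:,0],-s[:,1],-np.ones(len(s))]@T[:3,:3].T
    return T[:3,3]+ray*((z-T[2,3])/ray[:,2:3])
def look(name,fn=None):
    m,T=campose(name); im=r.grab_frame(name)
    if fn: cv2.imwrite('pics/'+fn,im[:,:,::-1])
    return im,m,T
def find(t,name,m,T,f='tip_of'):
    for d in getattr(r,f)(t,name):
        p=T[:3,:3]@np.array(d['location'])+T[:3,3]
        print(t,f,round(d['confidence'],2),p.round(4),w2p(p,m,T).round()[0],{k:v for k,v in d.items() if k not in('location','confidence')})
E
python3 - <<'E'
from h import *
o=r.get_obs(); print({k:np.round(v,3) for k,v in o.items()})
im,m,T=look('top','top0.png'); print(m)
for t in['board_sink','chassis','seat','spare']: find(t,'top',m,T)
find('board_sink','top',m,T,'boxes_of')
E
```

```text
{'clock': np.float64(0.0), 'joints': array([ 1.043,  0.478,  0.022,  1.556, -0.012,  1.109, -0.083]), 'qvel': array([-0.   ,  0.001,  0.   , -0.001, -0.   ,  0.001,  0.001]), 'tau': array([-1.0000e-03, -5.9644e+01,  1.6080e+00, -2.8119e+01,  1.2000e-02,
        9.0000e-03, -0.0000e+00]), 'tcp_pos': array([ 0.275, -0.616,  0.404]), 'orientation': array([-3.071e+00, -6.540e-01,  1.000e-03]), 'contact_force': array([ 0.636, -0.874,  0.281]), 'moment': array([-0.012, -0.003, -0.03 ]), 'gripper_force': np.float64(0.0), 'grip_width': np.float64(0.086)}
{'fx': 471.1831988710787, 'fy': 471.1831988710787, 'cx': 317.87551850394476, 'cy': 196.41722239607577, 'k1': -0.14156000723856965, 'position': array([0.42278643, 0.31637727, 1.2241004 ]), 'orientation': array([ 0.07927232, -0.09725003, -1.55924166])}
board_sink tip_of 0.95 [0.5036 0.4494 0.0205] [261. 217.] {}
board_sink tip_of 0.82 [0.6525 0.3292 0.023 ] [308. 160.] {}
board_sink tip_of 0.57 [0.5291 0.6259 0.0193] [193. 207.] {}
chassis tip_of 0.85 [ 0.4564 -0.004   0.0025] [435. 237.] {}
seat tip_of 0.76 [ 0.4631 -0.0084  0.021 ] [438. 235.] {}
spare tip_of 0.64 [0.4779 0.2137 0.0009] [352. 229.] {}
board_sink boxes_of 0.93 [0.6511 0.3278 0.0044] [309. 162.] {}
board_sink boxes_of 0.8 [0.5058 0.4507 0.0035] [261. 217.] {}
board_sink boxes_of 0.75 [0.5268 0.6214 0.0035] [196. 208.] {}
```

View pics/top0.png

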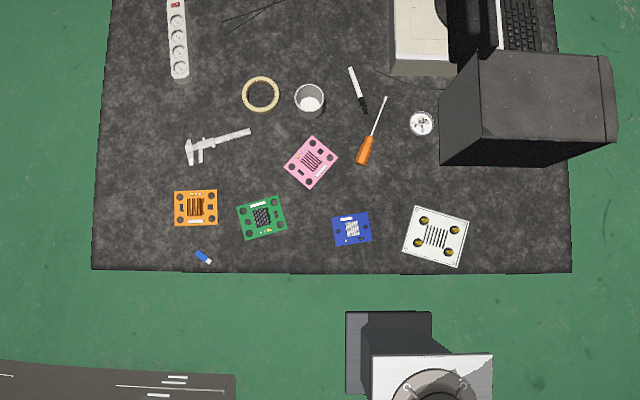

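The top view shows these candidates: green board (262,217), orange look-alike (195,208), pink look-alike (311,161) and blue spare (351,229). The chassis is at (435,237). I choose the green board and will check it in a close crop.

Run:
```python
from h import *
im,m,T=look('top')
a=cv2.resize(im[185:250,225:300],None,fx=5,fy=5,interpolation=cv2.INTER_CUBIC)
b=cv2.resize(im[197:275,395:475],None,fx=5,fy=5,interpolation=cv2.INTER_CUBIC)
h=390; c=np.hstack([cv2.copyMakeBorder(a,0,h-a.shape[0],0,0,0),b]); cv2.imwrite('pics/crop.png',c[:,:,::-1])
hsv=cv2.cvtColor(im,cv2.COLOR_RGB2HSV)
def rect(mask,z):
    n,l,s,ce=cv2.connectedComponentsWithStats(mask.astype('uint8')); k=1+s[1:,4].argmax()
    pts=cv2.findContours((l==k).astype('uint8'),0,1)[0][0].reshape(-1,2).astype(float)
    w=p2w(pts,z,m,T)[:,:2]; rr=cv2.minAreaRect((w*1000).astype('float32')); print(rr)
g=np.zeros(im.shape[:2],bool); g[190:245,230:293]=1
rect(g&(hsv[...,0]>45)&(hsv[...,0]<85)&(hsv[...,1]>90)&(hsv[...,2]>70),.005)
g[:]=0; g[197:275,395:475]=1
rect(g&(hsv[...,1]<40)&(hsv[...,2]>150),.014)
```

```text
((504.1724853515625, 449.0847473144531), (92.69332885742188, 114.63999938964844), 16.63930320739746)
((459.3879089355469, -3.10858154296875), (152.77020263671875, 127.41104125976562), 73.72020721435547)
```

View pics/crop.png

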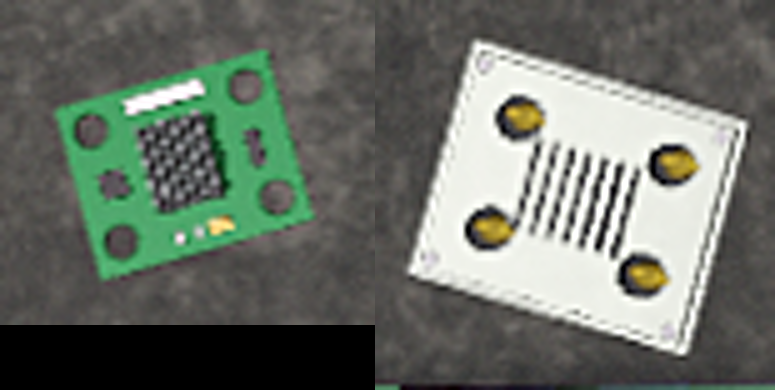

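The crop confirms it: the green board has a dark 44x34 sink, with its y axis at about 106.6°. The chassis y axis is at about 73.7°, so the turn between them is about -33°. I'll move over the chassis for a closer look on the way.

Call:
arm_command(plan=[{"tx": 0.021,"ty": -0.024},{"tx": 0.021,"ty": -0.024},{"tx": 0.021,"ty": -0.024},{"tx": 0.021,"ty": -0.024},{"tx": 0.021,"ty": -0.024},{"tx": 0.021,"ty": -0.024},{"tx": 0.021,"ty": -0.024},{"tx": 0.021,"ty": -0.024},{"tx": 0.021,"ty": -0.024},{"tx": 0.021,"ty": -0.024}])

```text
invalid input at $.plan[0]: expected keys claw, tx, ty, tz, ax, ay, az
```

Call:
arm_command(plan=[{"tx": 0.021,"ty": -0.024},{"tx": 0.021,"ty": -0.024},{"tx": 0.021,"ty": -0.024},{"tx": 0.021,"ty": -0.024},{"tx": 0.021,"ty": -0.024},{"tx": 0.021,"ty": -0.024},{"tx": 0.021,"ty": -0.024},{"tx": 0.021,"ty": -0.024},{"tx": 0.021,"ty": -0.024},{"tx": 0.0,"ty": 0.0}])

```text
invalid input at $.plan[0]: expected keys claw, tx, ty, tz, ax, ay, az
```

Run:
```python
from h import *
im,m,T=look('wrist','w1.png'); o=r.get_obs(); print(o['clock'],o['tcp_pos'],o['orientation'],o['joints'])
print(np.round(m['tool_from_camera'],3),m['fx'],m['k1'])
for t in['seat','chassis']: find(t,'wrist',m,T)
hsv=cv2.cvtColor(im,cv2.COLOR_RGB2HSV)
mask=((hsv[...,1]<45)&(hsv[...,2]>140)).astype('uint8')
n,l,s,ce=cv2.connectedComponentsWithStats(mask)
for k in range(1,n):
    if s[k,4]<2000: continue
    pts=cv2.findContours((l==k).astype('uint8'),0,1)[0][0].reshape(-1,2).astype(float)
    print(s[k],cv2.minAreaRect((p2w(pts,.014,m,T)[:,:2]*1000).astype('float32')))
```

```text
0.4 [ 0.27512028 -0.61635516  0.40456112] [-3.07241826e+00 -6.54463069e-01  7.29987266e-05] [ 1.04288376  0.47711815  0.02238277  1.55555876 -0.0115091   1.10929055
 -0.08314995]
[[-0.001  0.965  0.263  0.067]
 [ 1.     0.001 -0.    -0.001]
 [-0.001  0.263 -0.965  0.031]
 [ 0.     0.     0.     1.   ]] 319.26543104726636 0.014724841342704105
```

View pics/w1.png

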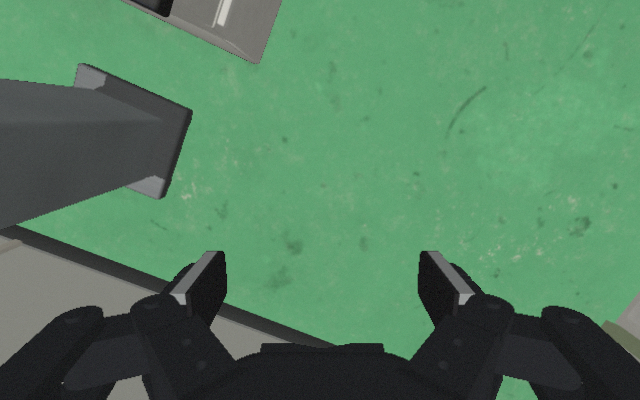

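The move was refused because every row needs all seven keys. Before moving, I'll check the side view for the grey structure near the arm.

Run:
```python
from h import *
im,m,T=look('side','side0.png'); print(T.round(2))
m,T=campose('top'); print(p2w([[345,312],[430,312],[420,390],[92,270],[570,273],[440,165],[540,168]],0,m,T).round(2))
```

```text
[[ 0.86  0.22 -0.47  0.15]
 [-0.51  0.37 -0.77 -0.38]
 [ 0.01  0.9   0.43  0.44]
 [ 0.    0.    0.    1.  ]]
[[ 0.26  0.23  0.  ]
 [ 0.26  0.01  0.  ]
 [ 0.06  0.03  0.  ]
 [ 0.36  0.9   0.  ]
 [ 0.36 -0.38  0.  ]
 [ 0.65 -0.02  0.  ]
 [ 0.65 -0.31  0.  ]]
```

View pics/side0.png

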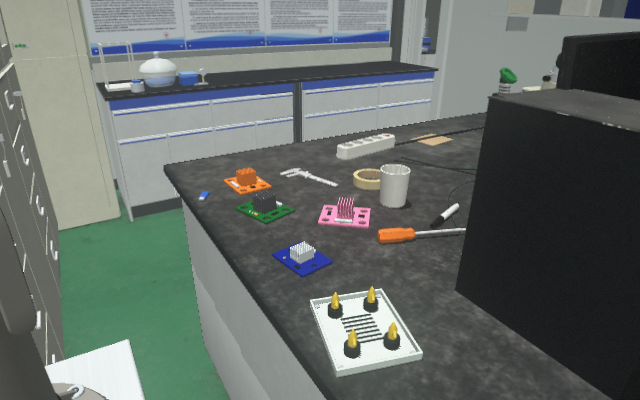

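The side view shows the chassis (365,330), blue board (302,257), green board (265,205), orange board (247,180), pink board (345,212) and a tall black box on the right (x > 0.65). The path at x ≤ 0.5 is clear.

Call:
arm_command(plan=[{"claw": 0,"tx": 0.021,"ty": -0.024,"tz": 0,"ax": 0,"ay": 0,"az": 0},{"claw": 0,"tx": 0.021,"ty": -0.024,"tz": 0,"ax": 0,"ay": 0,"az": 0},{"claw": 0,"tx": 0.021,"ty": -0.024,"tz": 0,"ax": 0,"ay": 0,"az": 0},{"claw": 0,"tx": 0.021,"ty": -0.024,"tz": 0,"ax": 0,"ay": 0,"az": 0},{"claw": 0,"tx": 0.021,"ty": -0.024,"tz": 0,"ax": 0,"ay": 0,"az": 0},{"claw": 0,"tx": 0.021,"ty": -0.024,"tz": 0,"ax": 0,"ay": 0,"az": 0},{"claw": 0,"tx": 0.021,"ty": -0.024,"tz": 0,"ax": 0,"ay": 0,"az": 0},{"claw": 0,"tx": 0.021,"ty": -0.024,"tz": 0,"ax": 0,"ay": 0,"az": 0},{"claw": 0,"tx": 0.021,"ty": -0.024,"tz": 0,"ax": 0,"ay": 0,"az": 0},{"claw": 0,"tx": 0.021,"ty": -0.024,"tz": 0,"ax": 0,"ay": 0,"az": 0}])

```text
clock: 1.38
tcp_pos: [0.3692, -0.3101, 0.405]
orientation: [3.072, 0.654, 0.001]
contact_force: [0.5, -0.2, -0.2]
grip_width: 0.0851
gripper_force: 0.0
```

Call:
arm_command(plan=[{"claw": 0,"tx": 0.021,"ty": -0.024,"tz": 0,"ax": 0,"ay": 0,"az": 0},{"claw": 0,"tx": 0.021,"ty": -0.024,"tz": 0,"ax": 0,"ay": 0,"az": 0},{"claw": 0,"tx": 0.021,"ty": -0.024,"tz": 0,"ax": 0,"ay": 0,"az": 0},{"claw": 0,"tx": 0.021,"ty": -0.024,"tz": 0,"ax": 0,"ay": 0,"az": 0},{"claw": 0,"tx": 0.021,"ty": -0.024,"tz": 0,"ax": 0,"ay": 0,"az": 0},{"claw": 0,"tx": 0.021,"ty": -0.024,"tz": 0,"ax": 0,"ay": 0,"az": 0},{"claw": 0,"tx": 0.021,"ty": -0.024,"tz": 0,"ax": 0,"ay": 0,"az": 0},{"claw": 0,"tx": 0.01,"ty": -0.012,"tz": 0,"ax": 0,"ay": 0,"az": 0},{"claw": 0,"tx": 0,"ty": 0,"tz": 0,"ax": 0,"ay": 0,"az": 0},{"claw": 0,"tx": 0,"ty": 0,"tz": 0,"ax": 0,"ay": 0,"az": 0}])

```text
clock: 2.22
tcp_pos: [0.4392, -0.0827, 0.4049]
orientation: [3.072, 0.658, 0.0]
contact_force: [-0.2, -0.1, -0.6]
grip_width: 0.0853
gripper_force: 0.0
```

```bash
cat >> h.py <<'E'
def rel(P,yaw_y):
    "tool-frame shift from here to TCP P, and az to bring tool y to yaw_y (deg, mod 180)"
    o=r.get_obs(); M=R.from_rotvec(o['orientation']).as_matrix()
    a=np.degrees(np.arctan2(M[1,1],M[0,1])); d=-((yaw_y-a+90)%180-90)
    print('t',round(float(o['clock']),2),'tcp',o['tcp_pos'].round(4),'ytool',a.round(2),'tilt',M[:,2].round(3),'shift',(M.T@(np.array(P)-o['tcp_pos'])).round(4),'az',d.round(2),'q',o['joints'].round(2))
E
python3 - <<'E'
from h import *
im,m,T=look('wrist','w2.png')
for t in['seat','chassis']: find(t,'wrist',m,T)
hsv=cv2.cvtColor(im,cv2.COLOR_RGB2HSV)
n,l,s,ce=cv2.connectedComponentsWithStats(((hsv[...,1]<45)&(hsv[...,2]>140)).astype('uint8'))
for k in range(1,n):
    if s[k,4]<2000: continue
    pts=cv2.findContours((l==k).astype('uint8'),0,1)[0][0].reshape(-1,2).astype(float)
    print(s[k],cv2.minAreaRect((p2w(pts,.014,m,T)[:,:2]*1000).astype('float32')))
rel([.504,.449,.405],106.6)
E
```

```text
seat tip_of 0.9 [ 0.4613 -0.0017  0.0182] [263. 128.] {}
chassis tip_of 0.64 [ 0.4609 -0.0054 -0.0016] [269. 129.] {}
[  174    32   178   182 12940] ((459.09478759765625, -2.0061721801757812), (151.30508422851562, 125.7094955444336), 73.4793701171875)
t 2.37 tcp [ 0.4388 -0.0846  0.4047] ytool -66.07 tilt [-0. -0. -1.] shift [ 0.276  -0.4612 -0.0006] az 7.33 q [ 0.36  0.12 -0.33  2.06  0.05  0.97 -1.15]
```

View pics/w2.png

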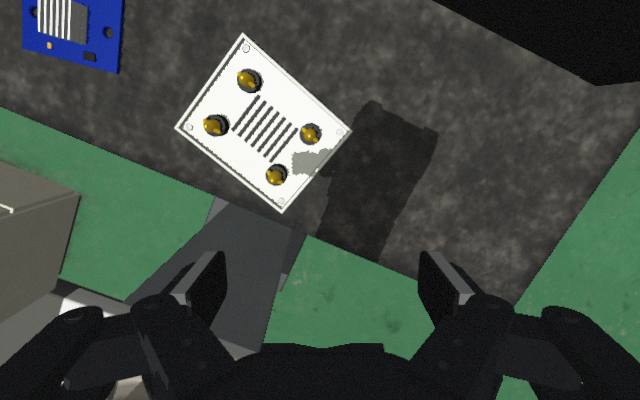

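The wrist view shows the chassis centred at (263,125) with four pins, and the blue board top left at (75,30). Seat ≈ (0.459, -0.002), y axis 73.5°. Next I'll move above the green board.

Call:
arm_command(plan=[{"claw": 0,"tx": 0.0184,"ty": -0.0307,"tz": 0.004,"ax": 0,"ay": 0,"az": 0},{"claw": 0,"tx": 0.0184,"ty": -0.0307,"tz": 0.004,"ax": 0,"ay": 0,"az": 0},{"claw": 0,"tx": 0.0184,"ty": -0.0307,"tz": 0.004,"ax": 0,"ay": 0,"az": 0},{"claw": 0,"tx": 0.0184,"ty": -0.0307,"tz": 0.004,"ax": 0,"ay": 0,"az": 0},{"claw": 0,"tx": 0.0184,"ty": -0.0307,"tz": 0.004,"ax": 0,"ay": 0,"az": 0},{"claw": 0,"tx": 0.0184,"ty": -0.0307,"tz": 0.004,"ax": 0,"ay": 0,"az": 0},{"claw": 0,"tx": 0.0184,"ty": -0.0307,"tz": 0.004,"ax": 0,"ay": 0,"az": 0},{"claw": 0,"tx": 0.0184,"ty": -0.0307,"tz": 0.004,"ax": 0,"ay": 0,"az": 0},{"claw": 0,"tx": 0.0184,"ty": -0.0307,"tz": 0.004,"ax": 0,"ay": 0,"az": 0},{"claw": 0,"tx": 0.0184,"ty": -0.0307,"tz": 0.004,"ax": 0,"ay": 0,"az": 0}])

```text
clock: 3.2
tcp_pos: [0.4828, 0.2722, 0.3643]
orientation: [3.073, 0.65, 0.0]
contact_force: [1.0, -0.2, 1.0]
grip_width: 0.0856
gripper_force: 0.0
```

Call:
arm_command(plan=[{"claw": 0,"tx": 0.0184,"ty": -0.0307,"tz": 0.012,"ax": 0,"ay": 0,"az": 0},{"claw": 0,"tx": 0.0184,"ty": -0.0307,"tz": 0.012,"ax": 0,"ay": 0,"az": 0},{"claw": 0,"tx": 0.0184,"ty": -0.0307,"tz": 0.012,"ax": 0,"ay": 0,"az": 0},{"claw": 0,"tx": 0.0184,"ty": -0.0307,"tz": 0.012,"ax": 0,"ay": 0,"az": 0},{"claw": 0,"tx": 0.0184,"ty": -0.0307,"tz": 0.012,"ax": 0,"ay": 0,"az": 0},{"claw": 0,"tx": 0,"ty": 0,"tz": 0,"ax": 0,"ay": 0,"az": 3.7},{"claw": 0,"tx": 0,"ty": 0,"tz": 0,"ax": 0,"ay": 0,"az": 3.6},{"claw": 0,"tx": 0,"ty": 0,"tz": 0,"ax": 0,"ay": 0,"az": 0},{"claw": 0,"tx": 0,"ty": 0,"tz": 0,"ax": 0,"ay": 0,"az": 0},{"claw": 0,"tx": 0,"ty": 0,"tz": 0,"ax": 0,"ay": 0,"az": 0}])

```text
clock: 4.03
tcp_pos: [0.5043, 0.4486, 0.3048]
orientation: [3.107, 0.457, 0.001]
contact_force: [-0.2, -0.1, -0.4]
grip_width: 0.0853
gripper_force: 0.0
```

Run:
```python
from h import *
im,m,T=look('wrist','w3.png')
find('board_sink','wrist',m,T)
hsv=cv2.cvtColor(im,cv2.COLOR_RGB2HSV)
n,l,s,ce=cv2.connectedComponentsWithStats(((hsv[...,0]>45)&(hsv[...,0]<85)&(hsv[...,1]>90)&(hsv[...,2]>60)).astype('uint8'))
for k in range(1,n):
    if s[k,4]<2000: continue
    pts=cv2.findContours((l==k).astype('uint8'),0,1)[0][0].reshape(-1,2).astype(float)
    print(s[k],cv2.minAreaRect((p2w(pts,.005,m,T)[:,:2]*1000).astype('float32')))
rel([.504,.449,.187],106.6)
```

```text
board_sink tip_of 0.79 [0.6571 0.3278 0.0244] [549.  48.] {}
board_sink tip_of 0.77 [0.5021 0.4522 0.0229] [318. 201.] {}
board_sink tip_of 0.58 [0.5246 0.6248 0.0254] [103. 109.] {}
[ 251  140  138  104 8907] ((504.13751220703125, 451.6500244140625), (91.4867172241211, 114.16590881347656), 16.696460723876953)
[ 214  312  130   49 2555] ((340.683837890625, 448.39166259765625), (50.027400970458984, 125.23548126220703), 0.023363670334219933)
t 4.13 tcp [0.504  0.4488 0.305 ] ytool -73.26 tilt [ 0.001 -0.    -1.   ] shift [-1.00e-04 -2.00e-04  1.18e-01] az 0.14 q [-0.5   0.62 -0.46  1.62  0.32  0.98 -2.34]
```

View pics/w3.png

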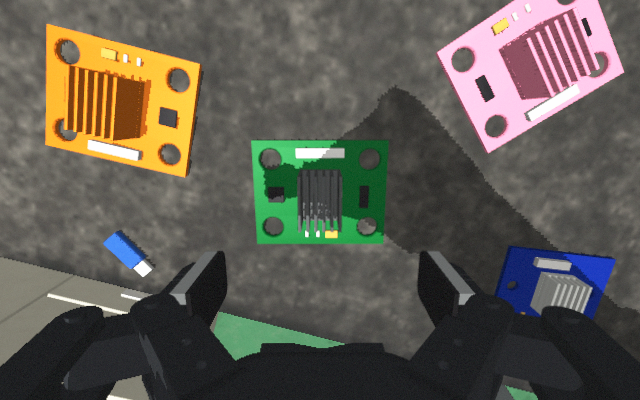

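The wrist view shows the green board centred at (319,192) between the open fingers, with orange at (123,115), pink at (530,70) and blue at (555,285) all clear of it. Descending and gripping.

Call:
arm_command(plan=[{"claw": 0,"tx": 0,"ty": -0.0015,"tz": 0.018,"ax": 0,"ay": 0,"az": 0},{"claw": 0,"tx": 0,"ty": 0,"tz": 0.018,"ax": 0,"ay": 0,"az": 0},{"claw": 0,"tx": 0,"ty": 0,"tz": 0.018,"ax": 0,"ay": 0,"az": 0},{"claw": 0,"tx": 0,"ty": 0,"tz": 0.018,"ax": 0,"ay": 0,"az": 0},{"claw": 0,"tx": 0,"ty": 0,"tz": 0.015,"ax": 0,"ay": 0,"az": 0},{"claw": 0,"tx": 0,"ty": 0,"tz": 0.012,"ax": 0,"ay": 0,"az": 0},{"claw": 0,"tx": 0,"ty": 0,"tz": 0.01,"ax": 0,"ay": 0,"az": 0},{"claw": 0,"tx": 0,"ty": 0,"tz": 0.008,"ax": 0,"ay": 0,"az": 0},{"claw": 0,"tx": 0,"ty": 0,"tz": 0,"ax": 0,"ay": 0,"az": 0},{"claw": 0,"tx": 0,"ty": 0,"tz": 0,"ax": 0,"ay": 0,"az": 0}])

```text
clock: 4.97
tcp_pos: [0.5031, 0.4512, 0.1877]
orientation: [3.108, 0.458, -0.0]
contact_force: [-0.0, -0.7, 0.1]
grip_width: 0.085
gripper_force: 0.0
```

Call:
arm_command(plan=[{"claw": 0.3,"tx": 0,"ty": 0,"tz": 0,"ax": 0,"ay": 0,"az": 0},{"claw": 0.5,"tx": 0,"ty": 0,"tz": 0,"ax": 0,"ay": 0,"az": 0},{"claw": 0.7,"tx": 0,"ty": 0,"tz": 0,"ax": 0,"ay": 0,"az": 0},{"claw": 1,"tx": 0,"ty": 0,"tz": 0,"ax": 0,"ay": 0,"az": 0},{"claw": 1,"tx": 0,"ty": 0,"tz": 0,"ax": 0,"ay": 0,"az": 0},{"claw": 1,"tx": 0,"ty": 0,"tz": 0,"ax": 0,"ay": 0,"az": 0},{"claw": 1,"tx": 0,"ty": 0,"tz": 0,"ax": 0,"ay": 0,"az": 0},{"claw": 1,"tx": 0,"ty": 0,"tz": 0,"ax": 0,"ay": 0,"az": 0},{"claw": 1,"tx": 0,"ty": 0,"tz": 0,"ax": 0,"ay": 0,"az": 0},{"claw": 1,"tx": 0,"ty": 0,"tz": 0,"ax": 0,"ay": 0,"az": 0}], squeeze=80)

```text
clock: 5.8
tcp_pos: [0.5032, 0.4515, 0.1885]
orientation: [-3.107, -0.457, -0.002]
contact_force: [0.3, -0.7, 6.1]
grip_width: 0.0326
gripper_force: 81.2
```

Gripped at about 34 mm. Lifting.

Call:
arm_command(plan=[{"claw": 1,"tx": 0,"ty": 0,"tz": -0.005,"ax": 0,"ay": 0,"az": 0},{"claw": 1,"tx": 0,"ty": 0,"tz": -0.01,"ax": 0,"ay": 0,"az": 0},{"claw": 1,"tx": 0,"ty": 0,"tz": -0.02,"ax": 0,"ay": 0,"az": 0},{"claw": 1,"tx": 0,"ty": 0,"tz": -0.02,"ax": 0,"ay": 0,"az": 0},{"claw": 1,"tx": 0,"ty": 0,"tz": -0.02,"ax": 0,"ay": 0,"az": 0},{"claw": 1,"tx": 0,"ty": 0,"tz": -0.02,"ax": 0,"ay": 0,"az": 0},{"claw": 1,"tx": 0,"ty": 0,"tz": -0.02,"ax": 0,"ay": 0,"az": 0},{"claw": 1,"tx": 0,"ty": 0,"tz": -0.01,"ax": 0,"ay": 0,"az": 0},{"claw": 1,"tx": 0,"ty": 0,"tz": 0,"ax": 0,"ay": 0,"az": 0},{"claw": 1,"tx": 0,"ty": 0,"tz": 0,"ax": 0,"ay": 0,"az": 0}])

```text
clock: 6.63
tcp_pos: [0.5029, 0.451, 0.3128]
orientation: [-3.108, -0.458, -0.001]
contact_force: [-0.3, -0.3, -0.1]
grip_width: 0.0328
gripper_force: 80.6
```

Run:
```python
from h import *
im,m,T=look('wrist','w4.png')
find('board_sink','wrist',m,T)
o=r.get_obs(); print(o['grip_width'],o['gripper_force'],o['moment'])
hsv=cv2.cvtColor(im,cv2.COLOR_RGB2HSV)
n,l,s,ce=cv2.connectedComponentsWithStats(((hsv[...,0]>45)&(hsv[...,0]<85)&(hsv[...,1]>90)&(hsv[...,2]>60)).astype('uint8'))
for z in [.12,.125,.13]:
  for k in range(1,n):
    if s[k,4]<2000: continue
    pts=cv2.findContours((l==k).astype('uint8'),0,1)[0][0].reshape(-1,2).astype(float)
    print(z,s[k],cv2.minAreaRect((p2w(pts,z,m,T)[:,:2]*1000).astype('float32')))
rel([.4593,-.0023,.3135],73.5)
```

```text
board_sink tip_of 0.7 [0.502  0.4528 0.1473] [320. 266.] {}
board_sink tip_of 0.7 [0.6566 0.3285 0.0219] [542.  50.] {}
board_sink tip_of 0.56 [0.5262 0.6212 0.021 ] [122. 108.] {}
0.032214049484644486 80.58578968048096 [ 0.03254255 -0.00694468 -0.01051699]
0.12 [  203   157   239   136 15778] ((510.10858154296875, 454.37554931640625), (76.30134582519531, 120.78974151611328), 16.691076278686523)
0.125 [  203   157   239   136 15778] ((511.8437194824219, 454.904052734375), (73.93753051757812, 117.04768371582031), 16.69108009338379)
0.13 [  203   157   239   136 15778] ((513.5787963867188, 455.4324951171875), (71.57371520996094, 113.3056411743164), 16.69108772277832)
t 6.73 tcp [0.5027 0.4506 0.3112] ytool -73.24 tilt [-0.002 -0.002 -1.   ] shift [-0.1721  0.4212 -0.0014] az 33.26 q [-0.5   0.61 -0.47  1.61  0.31  1.   -2.34]
```

View pics/w4.png

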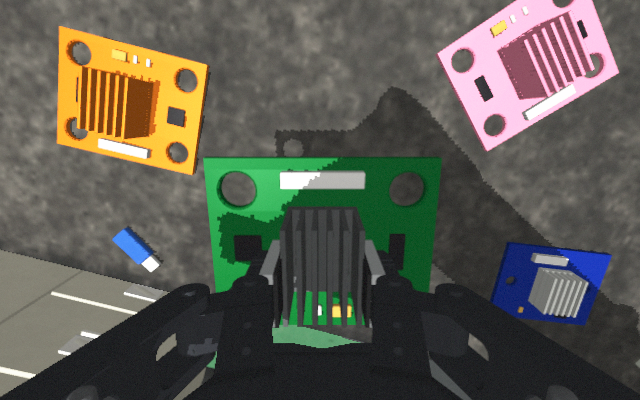

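The view shows the board held squarely, with its far holes at (238,188) and (407,189); the neighbours have not moved. I'll work out the in-grip offset from those two holes.

Run:
```python
from h import *
m,T=campose('wrist'); o=r.get_obs(); M=R.from_rotvec(o['orientation']).as_matrix()
for z in (-.1825,-.1855):
    w=p2w([[238.5,188.5],[407,189],[204.5,157.5],[440,157.5]],o['tcp_pos'][2]+z,m,T); t=(w-o['tcp_pos'])@M
    print(t.round(4).tolist())
```

```text
[[0.032, -0.0416, 0.1824], [0.0317, 0.04, 0.1825], [0.047, -0.0565, 0.1823], [0.0469, 0.0544, 0.1825]]
[[0.0313, -0.0424, 0.1854], [0.031, 0.0408, 0.1855], [0.0466, -0.0576, 0.1853], [0.0465, 0.0555, 0.1855]]
```

Call:
arm_command(plan=[{"claw": 1,"tx": -0.0066,"ty": 0.0162,"tz": 0,"ax": 0,"ay": 0,"az": 0},{"claw": 1,"tx": -0.0132,"ty": 0.0324,"tz": 0,"ax": 0,"ay": 0,"az": 0},{"claw": 1,"tx": -0.0132,"ty": 0.0324,"tz": 0,"ax": 0,"ay": 0,"az": 0},{"claw": 1,"tx": -0.0132,"ty": 0.0324,"tz": 0,"ax": 0,"ay": 0,"az": 0},{"claw": 1,"tx": -0.0132,"ty": 0.0324,"tz": 0,"ax": 0,"ay": 0,"az": 0},{"claw": 1,"tx": -0.0132,"ty": 0.0324,"tz": 0,"ax": 0,"ay": 0,"az": 0},{"claw": 1,"tx": -0.0132,"ty": 0.0324,"tz": 0,"ax": 0,"ay": 0,"az": 0},{"claw": 1,"tx": -0.0132,"ty": 0.0324,"tz": 0,"ax": 0,"ay": 0,"az": 0},{"claw": 1,"tx": -0.0132,"ty": 0.0324,"tz": 0,"ax": 0,"ay": 0,"az": 0},{"claw": 1,"tx": -0.0132,"ty": 0.0324,"tz": 0,"ax": 0,"ay": 0,"az": 0}])

```text
clock: 7.57
tcp_pos: [0.4707, 0.1184, 0.3115]
orientation: [3.108, 0.458, -0.004]
contact_force: [0.8, -0.6, -0.5]
grip_width: 0.033
gripper_force: 80.6
```

Call:
arm_command(plan=[{"claw": 1,"tx": -0.0132,"ty": 0.0324,"tz": 0,"ax": 0,"ay": 0,"az": 0},{"claw": 1,"tx": -0.0132,"ty": 0.0324,"tz": 0,"ax": 0,"ay": 0,"az": 0},{"claw": 1,"tx": -0.0132,"ty": 0.0324,"tz": 0,"ax": 0,"ay": 0,"az": 0},{"claw": 1,"tx": -0.0066,"ty": 0.0162,"tz": 0,"ax": 0,"ay": 0,"az": 0},{"claw": 1,"tx": 0,"ty": 0,"tz": 0,"ax": 0,"ay": 0,"az": 6.6},{"claw": 1,"tx": 0,"ty": 0,"tz": 0,"ax": 0,"ay": 0,"az": 6.6},{"claw": 1,"tx": 0,"ty": 0,"tz": 0,"ax": 0,"ay": 0,"az": 6.6},{"claw": 1,"tx": 0,"ty": 0,"tz": 0,"ax": 0,"ay": 0,"az": 6.6},{"claw": 1,"tx": 0,"ty": 0,"tz": 0,"ax": 0,"ay": 0,"az": 6.8},{"claw": 1,"tx": 0,"ty": 0,"tz": 0,"ax": 0,"ay": 0,"az": 0}])

```text
clock: 8.4
tcp_pos: [0.4596, -0.0017, 0.3117]
orientation: [3.108, -0.456, -0.003]
contact_force: [-0.2, 0.1, -0.7]
grip_width: 0.0325
gripper_force: 80.4
```

Run:
```python
from h import *
im,m,T=look('wrist','w5.png')
find('board_sink','wrist',m,T)
rel([.4593,-.0023,.2385],73.5)
M=R.from_rotvec(r.get_obs()['orientation']).as_matrix()
P=r.get_obs()['tcp_pos']
print('pins expected px', w2p([np.array([.4593,-.0023,.047])+R.from_euler('z',-16.5,degrees=True).apply([a*.03,b*.042,0]) for a in(1,-1) for b in(1,-1)],m,T).round())
```

```text
board_sink tip_of 0.81 [4.568e-01 2.000e-04 1.444e-01] [322. 267.] {}
t 8.5 tcp [ 0.4598 -0.0016  0.3119] ytool -106.22 tilt [-0.002 -0.    -1.   ] shift [-0.0001  0.0007  0.0734] az 0.28 q [ 0.15  0.27 -0.33  2.12  0.12  0.77 -2.11]
pins expected px [[266. 165.]
 [381. 165.]
 [270. 241.]
 [377. 241.]]
```

View pics/w5.png

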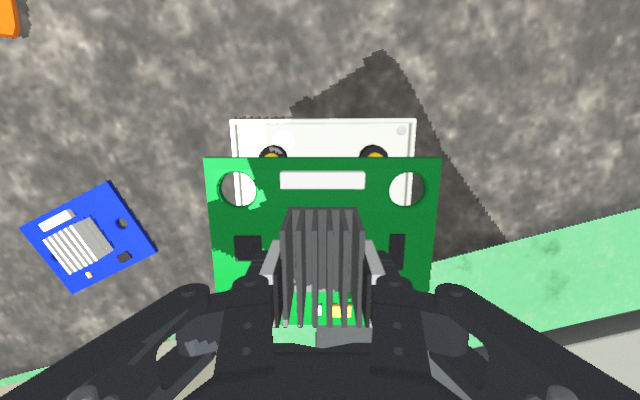

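The board is squarely above the chassis: chassis far corners at about (231,119) and (416,119), board far corners at (204,157) and (440,157). I'll check both against the tool.

Run:
```python
from h import *
im=cv2.imread('pics/w5.png'); m,T=campose('wrist'); o=r.get_obs(); M=R.from_rotvec(o['orientation']).as_matrix()
g=cv2.cvtColor(im,6).astype(int)
print('edge row',[int(np.argmax(np.diff(g[105:140,c])))+105 for c in(260,290,390,400)],'cols',[(int(np.argmax(np.diff(g[rr,215:260])))+215,int(np.argmin(np.diff(g[rr,395:435])))+395) for rr in(125,135,145)])
w=p2w([[230.5,119],[415.5,119],[323,119]],.014,m,T); print('chassis',((w-o['tcp_pos'])@M).round(4).tolist())
w=p2w([[238.5,188.5],[407,189]],o['tcp_pos'][2]-.1855,m,T); print('holes',((w-o['tcp_pos'])@M).round(4).tolist())
```

```text
edge row [118, 117, 117, 117] cols [(236, 416), (229, 415), (230, 414)]
chassis [[0.0625, -0.0745, 0.2978], [0.0624, 0.0746, 0.2979], [0.0625, 0.0, 0.2979]]
holes [[0.0307, -0.0421, 0.1854], [0.0303, 0.0411, 0.1855]]
```

The alignment is within 1 mm. Lowering to just above the catches.

Call:
arm_command(plan=[{"claw": 1,"tx": 0,"ty": 0.0006,"tz": 0.015,"ax": 0,"ay": 0,"az": 0.3},{"claw": 1,"tx": 0,"ty": 0,"tz": 0.015,"ax": 0,"ay": 0,"az": 0},{"claw": 1,"tx": 0,"ty": 0,"tz": 0.015,"ax": 0,"ay": 0,"az": 0},{"claw": 1,"tx": 0,"ty": 0,"tz": 0.012,"ax": 0,"ay": 0,"az": 0},{"claw": 1,"tx": 0,"ty": 0,"tz": 0.009,"ax": 0,"ay": 0,"az": 0},{"claw": 1,"tx": 0,"ty": 0,"tz": 0.007,"ax": 0,"ay": 0,"az": 0},{"claw": 1,"tx": 0,"ty": 0,"tz": 0.007,"ax": 0,"ay": 0,"az": 0},{"claw": 1,"tx": 0,"ty": 0,"tz": 0.006,"ax": 0,"ay": 0,"az": 0},{"claw": 1,"tx": 0,"ty": 0,"tz": 0,"ax": 0,"ay": 0,"az": 0},{"claw": 1,"tx": 0,"ty": 0,"tz": 0,"ax": 0,"ay": 0,"az": 0}])

```text
clock: 9.33
tcp_pos: [0.46, -0.0022, 0.2266]
orientation: [3.108, -0.457, -0.0]
contact_force: [-1.0, -0.4, -0.3]
grip_width: 0.0327
gripper_force: 80.4
```

Run:
```python
from h import *
im,m,T=look('side'); find('board_sink','side',m,T); find('seat','side',m,T)
rel([.4593,-.0023,.2085],73.5)
cv2.imwrite('pics/s1.png',cv2.resize(im[230:400,220:480],None,fx=3,fy=3,interpolation=cv2.INTER_CUBIC)[:,:,::-1])
```

```text
board_sink tip_of 0.76 [0.6522 0.3227 0.0226] [345. 208.] {}
board_sink tip_of 0.72 [ 0.4625 -0.0044  0.0592] [365. 300.] {}
board_sink tip_of 0.41 [ 0.4759  0.2132 -0.004 ] [301. 262.] {}
seat tip_of 0.66 [ 0.4584 -0.0038  0.018 ] [361. 322.] {}
t 9.48 tcp [ 0.4602 -0.0022  0.2272] ytool -106.74 tilt [ 0.001  0.    -1.   ] shift [-0.0008  0.0004  0.0187] az -0.24 q [ 0.11  0.42 -0.28  2.18  0.21  0.57 -2.2 ]
```

View pics/s1.png

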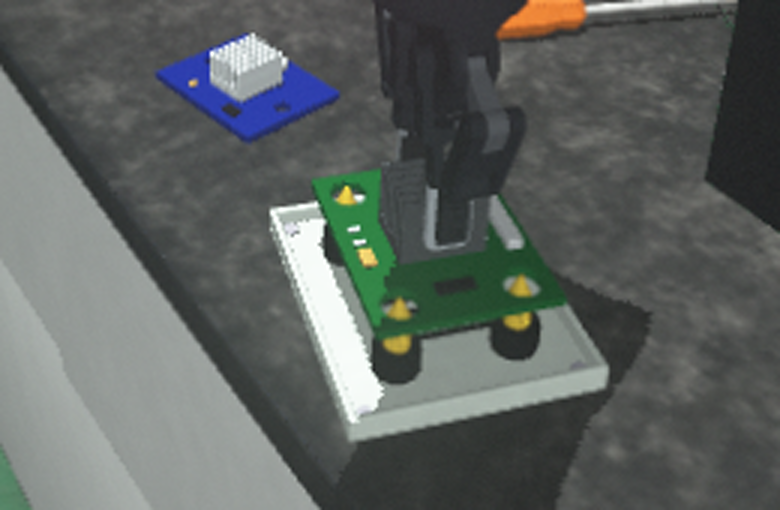

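The pin tips show through the three visible holes, at (347,195), (400,308) and (521,288) in the crop. Pressing down slowly.

Call:
arm_command(plan=[{"claw": 1,"tx": -0.0006,"ty": 0.0003,"tz": 0.003,"ax": 0,"ay": 0,"az": 0},{"claw": 1,"tx": 0,"ty": 0,"tz": 0.0025,"ax": 0,"ay": 0,"az": 0},{"claw": 1,"tx": 0,"ty": 0,"tz": 0.0025,"ax": 0,"ay": 0,"az": 0},{"claw": 1,"tx": 0,"ty": 0,"tz": 0.0025,"ax": 0,"ay": 0,"az": 0},{"claw": 1,"tx": 0,"ty": 0,"tz": 0.0025,"ax": 0,"ay": 0,"az": 0},{"claw": 1,"tx": 0,"ty": 0,"tz": 0.0025,"ax": 0,"ay": 0,"az": 0},{"claw": 1,"tx": 0,"ty": 0,"tz": 0.002,"ax": 0,"ay": 0,"az": 0},{"claw": 1,"tx": 0,"ty": 0,"tz": 0.0015,"ax": 0,"ay": 0,"az": 0},{"claw": 1,"tx": 0,"ty": 0,"tz": 0,"ax": 0,"ay": 0,"az": 0},{"claw": 1,"tx": 0,"ty": 0,"tz": 0,"ax": 0,"ay": 0,"az": 0}])

```text
clock: 10.32
tcp_pos: [0.4591, -0.0023, 0.2084]
orientation: [3.107, -0.458, -0.001]
contact_force: [-4.9, -1.3, 15.1]
grip_width: 0.0329
gripper_force: 82.6
```

Call:
arm_command(plan=[{"claw": 1,"tx": 0,"ty": 0,"tz": 0.001,"ax": 0,"ay": 0,"az": 0},{"claw": 1,"tx": 0,"ty": 0,"tz": 0.001,"ax": 0,"ay": 0,"az": 0},{"claw": 1,"tx": 0,"ty": 0,"tz": 0.001,"ax": 0,"ay": 0,"az": 0},{"claw": 1,"tx": 0,"ty": 0,"tz": 0,"ax": 0,"ay": 0,"az": 0},{"claw": 1,"tx": 0,"ty": 0,"tz": 0,"ax": 0,"ay": 0,"az": 0},{"claw": 1,"tx": 0,"ty": 0,"tz": 0,"ax": 0,"ay": 0,"az": 0},{"claw": 1,"tx": 0,"ty": 0,"tz": 0,"ax": 0,"ay": 0,"az": 0},{"claw": 1,"tx": 0,"ty": 0,"tz": 0,"ax": 0,"ay": 0,"az": 0},{"claw": 1,"tx": 0,"ty": 0,"tz": 0,"ax": 0,"ay": 0,"az": 0},{"claw": 1,"tx": 0,"ty": 0,"tz": 0,"ax": 0,"ay": 0,"az": 0}])

```text
clock: 11.15
tcp_pos: [0.459, -0.0021, 0.2082]
orientation: [3.106, -0.458, 0.001]
contact_force: [-17.8, -2.2, 61.3]
grip_width: 0.0325
gripper_force: 88.5
```

Run:
```python
from h import *
im,m,T=look('side'); find('board_sink','side',m,T)
o=r.get_obs(); print(o['tcp_pos'],o['contact_force'],o['moment'])
cv2.imwrite('pics/s2.png',cv2.resize(im[230:400,220:480],None,fx=3,fy=3,interpolation=cv2.INTER_CUBIC)[:,:,::-1])
```

```text
board_sink tip_of 0.97 [0.6531 0.3248 0.0231] [345. 208.] {}
board_sink tip_of 0.79 [ 0.4626 -0.0037  0.0416] [364. 309.] {}
board_sink tip_of 0.6 [0.5282 0.6241 0.0188] [246. 178.] {}
[ 0.45904475 -0.00209168  0.20822484] [-18.554177    -2.2388349   61.08122137] [-0.02326067  3.69234005  0.01740617]
```

View pics/s2.png

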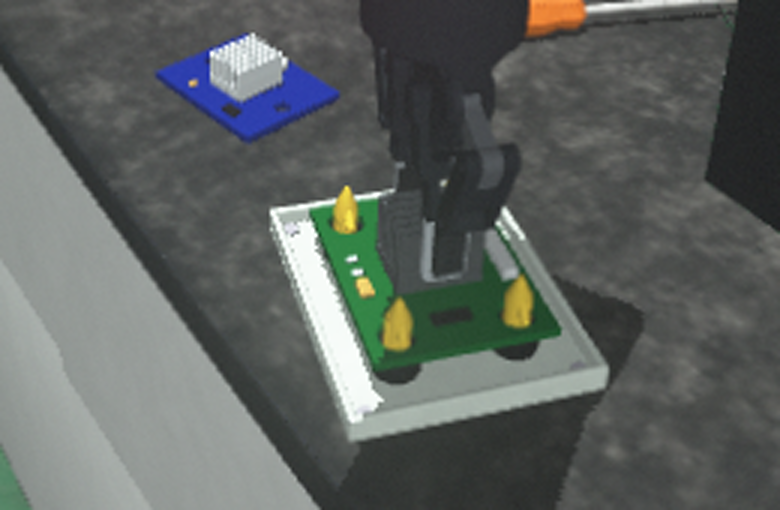

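The board is down on the shoulders: the pins stand tall at (346,210), (398,325) and (518,302), and it is stiff at the expected height. I'll relax the push, open and withdraw.

Call:
arm_command(plan=[{"claw": 1,"tx": 0,"ty": 0,"tz": -0.0015,"ax": 0,"ay": 0,"az": 0},{"claw": 1,"tx": 0,"ty": 0,"tz": -0.0015,"ax": 0,"ay": 0,"az": 0},{"claw": 1,"tx": 0,"ty": 0,"tz": 0,"ax": 0,"ay": 0,"az": 0},{"claw": 0.6,"tx": 0,"ty": 0,"tz": 0,"ax": 0,"ay": 0,"az": 0},{"claw": 0.4,"tx": 0,"ty": 0,"tz": 0,"ax": 0,"ay": 0,"az": 0},{"claw": 0.2,"tx": 0,"ty": 0,"tz": 0,"ax": 0,"ay": 0,"az": 0},{"claw": 0.2,"tx": 0,"ty": 0,"tz": 0,"ax": 0,"ay": 0,"az": 0},{"claw": 0.2,"tx": 0,"ty": 0,"tz": 0,"ax": 0,"ay": 0,"az": 0},{"claw": 0.2,"tx": 0,"ty": 0,"tz": 0,"ax": 0,"ay": 0,"az": 0},{"claw": 0.2,"tx": 0,"ty": 0,"tz": 0,"ax": 0,"ay": 0,"az": 0}], squeeze=40)

```text
clock: 12.08
tcp_pos: [0.4593, -0.0023, 0.2076]
orientation: [-3.108, 0.458, 0.0]
contact_force: [-0.6, -0.3, 0.2]
grip_width: 0.0685
gripper_force: 0.0
```

Call:
arm_command(plan=[{"claw": 0.2,"tx": 0,"ty": 0,"tz": -0.005,"ax": 0,"ay": 0,"az": 0},{"claw": 0.2,"tx": 0,"ty": 0,"tz": -0.01,"ax": 0,"ay": 0,"az": 0},{"claw": 0.2,"tx": 0,"ty": 0,"tz": -0.015,"ax": 0,"ay": 0,"az": 0},{"claw": 0.2,"tx": 0,"ty": 0,"tz": -0.02,"ax": 0,"ay": 0,"az": 0},{"claw": 0.2,"tx": 0,"ty": 0,"tz": -0.02,"ax": 0,"ay": 0,"az": 0},{"claw": 0.2,"tx": 0,"ty": 0,"tz": -0.02,"ax": 0,"ay": 0,"az": 0},{"claw": 0.2,"tx": 0,"ty": 0,"tz": -0.02,"ax": 0,"ay": 0,"az": 0},{"claw": 0.2,"tx": 0,"ty": 0,"tz": -0.02,"ax": 0,"ay": 0,"az": 0},{"claw": 0.2,"tx": 0,"ty": 0,"tz": 0,"ax": 0,"ay": 0,"az": 0},{"claw": 0.2,"tx": 0,"ty": 0,"tz": 0,"ax": 0,"ay": 0,"az": 0}])

```text
clock: 12.92
tcp_pos: [0.4595, -0.0023, 0.3394]
orientation: [-3.108, 0.458, -0.005]
contact_force: [-0.1, 0.6, -0.1]
grip_width: 0.0685
gripper_force: 0.0
```

Run:
```python
from h import *
im,m,T=look('side'); find('board_sink','side',m,T)
o=r.get_obs(); print(o['clock'],o['tcp_pos'],o['contact_force'],o['grip_width'])
im2,_,_=look('wrist')
a=cv2.resize(im[230:400,220:480],(400,262)); b=cv2.resize(im2,(400,250))
cv2.imwrite('pics/s3.png',np.vstack([a,b])[:,:,::-1])
```

```text
board_sink tip_of 0.63 [0.6548 0.3238 0.0235] [346. 208.] {}
board_sink tip_of 0.63 [0.5289 0.6225 0.0199] [246. 178.] {}
13.0167 [ 0.45885141 -0.00241222  0.33761194] [-0.16679807 -0.20026446 -1.2574374 ] 0.06833487041457151
```

View pics/s3.png

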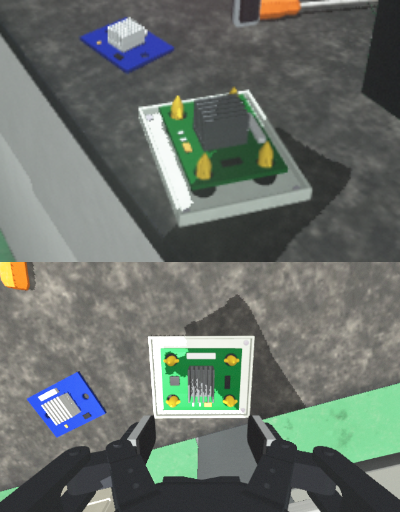

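The board sits flat in the chassis with all four pins through (wrist half: (171,360), (232,360), (172,401), (232,401)). The gripper is clear and the blue board has not moved.

```bash
python3 -c "
from bench import r
print(r.hand_in())"
```

```text
the job is handed in; nothing more can be done
None
```

The green board is snapped onto all four standoffs and released, the blue board was left alone, and the job was handed in at about 13 s; no verdict came back.

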